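# Start and screw home the filler plug of a gear case

### The arm

A 7-joint arm with a two-finger parallel gripper is mounted at the origin on a cart in front of the work surface, level with it; the furniture and walls round the work are solid. World frame = base frame: x ahead of the robot, y to its left, z up, the work surface at z = 0. Lengths are in m, angles in degrees, forces in N, time in s.
With the tool pointing down it reaches from about 0.425 to 0.975 m from the base axis. Payload 16.7 kg.
Tool frame: the origin (TCP) lies at the very end of the fingers, on their centre line; the grasp point (between the pads) lies 19 mm behind it (r.tcp_to_grasp is the distance from the TCP to the grasp point, in m); z points along the fingers, y is the line along which they close (so a half turn about z gives the same grasp; the last joint's range is limited). The gripper opens to 85 mm and grips with 20 to 120 N. Pads are 22 mm wide; open, the fingers measure 114 mm over their backs; the gripper's body (76 mm by 85 mm) begins 54 mm behind the grasp point. The pads swing forward as they close: fully open they stand 13 mm farther back than shut.
Start: joints at [-82.706, 24.414, 4.234, 92.017, -1.954, 63.644, -3.845], TCP at [0.184, 0.649, 0.231] pointing down, gripper open.
Joint ranges: [-163.25, 163.25], [-28.42, 122.38], [-70.27, 78.77], [12.13, 141.07], [-58.53, 238.53], [9.26, 117.41], [-156.51, 156.51]. Speed limits (degrees/s): [108.29, 108.29, 136.94, 136.94, 172.46, 172.46, 172.46].

### API

Orientations are given as [roll, pitch, yaw] about the fixed x, y, z axes, in that order (R = Rz(yaw) Ry(pitch) Rx(roll)).
In Python, from rig import sensors, optics, hand_in, r gives the robot as it stands. The module is installed in compiled form; this text tells all that it offers.
- The arm moves only by the tool drive_tool, never from a script. Its argument "rows" is a list of rows, each an object of numbers: "dx", "dy", "dz": the shift along the tool's x, y, z in cm; "roll": the turn about the tool's z in rad. A call has exactly 5 rows; each row is the pose to reach, as a shift and turn from the pose commanded when the call began, along the tool's axes at that moment; what a row does not reach only later rows make up. A row lasts 1/12 s, in which the tool goes at most 41.7 mm and 7.16 degrees, less where a joint would pass 70% of its speed; a pose out of reach is approached as far as the arm can. A call with a gripper value outside its range is refused whole. "grip" is the opening, from 0 (shut) to 1 (fully open), set as the call begins (left out, the last holds). The fingers move at their own pace and stop on an object; "newtons" is the grip in N (left out, the last holds). Time passes only in rows, so rows that repeat a pose let the fingers close, or fill a call up. It gives the time, the measured TCP pose, the force, the opening and the grip force at its end, in the units of the state.
- sensors.get_state(): the state, without advancing time (a new reading comes with each control period).
- optics.read_camera(name): name is "side" or "top"; returns the picture (480x640x3 uint8, red, green, blue); there is no depth.
- optics.camera_model(name): a dict with "fx", "fy", "cx", "cy" (pixels), "distortion" ([k1, k2, p1, p2, k3] as OpenCV has them; the pictures are not rectified), "R" (3x3) and "t" (3): a world point X has camera coordinates R X + t. Camera axes: x right, y down, z forward; pixel columns grow to the right and rows downward; lengths in m; the calibration is good to about 2 mm. A picture is of the moment at which its call begins. camera_model takes no time and is no camera call.
- hand_in(): hands the job in; it is judged then, once.
Trained networks look in the newest picture that a camera, given by its name, has taken for a name from the list of things; names that differ only in an ending like _2 or _b are one class to them, and where a whole thing is asked for, a point or a joint stands for the part that bears it (a point fixed in the world has none). Each returns a list of dicts, best first, with "p" (0 to 1); they miss things now and then, are a little off and sometimes report something else, mostly with a low value. They report only what shows in the picture. A call takes as long as a camera call. They do not tell look-alikes from the thing itself.
- optics.cut_out(name, camera): "pixels" (480x640 bool, what is visible of it) and "bbox" ([left, top, right, bottom] in pixels, round what is visible of it).
- optics.tip_of(name, camera): "point" ([column, row] in pixels: a listed point, or the origin of a listed thing).
The state is a dict: "clock": time; "qpos": joint angles; "joint_velocities": joint speeds; "joint_efforts": joint torques, N m; "ee_pos": TCP position; "tcp_rot": TCP orientation; "force": force on the tool from outside, world axes, zero at the start; "moment": the same for the moment, N m; "grip_width": finger opening in m; "grip_force": force on a finger pad.
Only numpy, scipy, OpenCV 4.12 (cv2) and the standard library are available. Lean on these libraries where they do the work, as an engineer would, in place of code of your own. Each camera call takes 0.05 s, during which the arm holds its last target. There are 200 camera calls.

### The job

The yellow filler plug stands loose on its thread in the neck of the blue gear case, not yet started. Without lifting it out, turn it backward (anticlockwise from above) until you feel it drop at the thread start and let it settle there, then screw it forward (clockwise) until its flange sits fully home on the neck, and let go. Be gentle: do not turn or press it hard against a stop or cross the thread, and leave the things lying round about where they are.

Things in the scene. Friction and masses are not known exactly. Their poses are not given: they have to be found in the camera images.
- plug_grip (a point): Grip point of the yellow plug, on its vertical axis, z up. Grip bar: 48 mm long (own x), 14 mm thick (own y), standing 34 mm up from a round flange 76 mm across and 6 mm thick. The point lies 22 mm above the flange's upper face (28 mm above its underside), 12 mm below the bar's top. Height over neck_rim: 40 mm as found, 33 mm once dropped at the thread start, 28 mm with the flange home.
- plug: The same plug (about 120 g); origin on its axis at the flange's underside, x along the grip bar. Three hidden lugs 26 mm from its axis ride on the thread's flat top; turned 10 to 88 degrees backward (unknown, differs each time) they come to the thread start, where weight or a light push sinks the plug 7 mm. A gripper holding it must be lowered to let it sink.
- neck_rim (a point): Centre of the rim of the aluminium filler neck, 84 mm outside, 63 mm inside, 80 mm above the bench, z up. The plug has 1.5 mm play sideways and binds if pushed aside: yield to side force. From the drop, 50 to 75 degrees forward bring it home, sinking 1 mm per 10 degrees after the first few if let or lightly pressed down. Some 25 degrees after the flange is home, it meets a hard stop.
- gear_case: Blue gear case with the neck, fixed, foot 125 x 165 mm, 46 mm high; origin under its centre, y along the long side, shaft stub at +y. Hard stops: backward, 10 degrees past the drop; forward, anywhere before the drop. A push of 3 to 8 N is enough; over 40 N between plug and neck, from pressing or from turning against a stop, spoils the thread.
- spanner: Bystander, loose: chrome combination spanner, 143 mm; origin at its underside's centre. Leave it alone.
- tape_roll: Bystander, loose: black roll of insulating tape, 58 mm across, 19 mm high; origin at its underside's centre. Leave it alone.
- gear_wheel: Bystander, loose: white plastic gear wheel, 60 mm across, 12 mm high; origin at its underside's centre. Leave it alone.
- screw: Bystander, loose: black cap screw, 28 mm long; origin at its underside's centre. Leave it alone.
Not all that is in view belongs to the job. Of the things like the plug, leave any that is purple or turquoise; of the rest the larger one is meant.

How it is judged (in metres and radians):
On the way, in this order (a step that is already met when the one before it is completed fails the run):
1. the plug has dropped at the thread start (at least 4.5 mm lower than found) (z of plug_grip in the frame of neck_rim between 0.0305 and 0.0355 m), for 0.2 s.
2. the plug is screwed home: its flange within 1.2 mm of the rim (z of plug_grip in the frame of neck_rim below 0.0292 m), for 0.2 s.
At the end, for the whole second after the job is handed in: The plug is in the neck with its flange within 1.2 mm of the rim, upright (within 0.06 rad), centred within 5 mm, at rest and released (z of plug_grip in the frame of neck_rim below 0.0292 m and horizontal distance between plug_grip and neck_rim below 0.005 m and angle between plug's own z axis and vertical below 0.06 rad and linear speed of plug below 0.02 m/s); the robot touches nothing.
It fails at once if the plug is pressed or turned against the neck or its thread with more than 40 N (contact force between plug and gear_case above 40 N).
It fails at once if the plug is lifted more than 8 mm above where it stood (z of plug_grip in the frame of neck_rim above 0.048 m).
It fails at once if one of the things lying round about is moved more than 15 mm (distance of any of spanner, tape_roll, gear_wheel, screw from where it was at the start of the episode above 0.015 m).
It also fails if it takes over 70 s, if anything falls off the work surface, if the arm or the gripper's body presses on something with over 40 N, if the wrist force passes 120 N, or if a joint passes its speed limit or range.

## Working session

There is one attempt and no reset: what is moved stays moved. The work goes in short steps, Python scripts to look and compute and a tool call to move; the robot and the scene stay as the last step left them, time stands still between calls to the robot, and variables do not carry over. Pictures are saved under pics/ and viewed, at most 10 in all, crops included, and the job is handed in when it is done.

Besides the shell and the picture viewer there is one more tool, called after ">>>" by a JSON object that holds its "op" and its "data". drive_tool: Moves the arm, as the interface text tells. Its arguments: {"type":"object","properties":{"rows":{"type":"array"},"grip":{"type":"number"},"newtons":{"type":"number"}},"required":["rows"]}

```bash
mkdir -p pics; cat > h.py <<'E'
import numpy as np, cv2
from rig import sensors, optics, hand_in, r
def ray(cam,px):
    m=optics.camera_model(cam);K=np.array([[m['fx'],0,m['cx']],[0,m['fy'],m['cy']],[0,0,1]])
    u=cv2.undistortPoints(np.array([[px]],float),K,np.array(m['distortion']))[0,0]
    R=np.array(m['R']);t=np.array(m['t']);return -R.T@t, R.T@np.array([u[0],u[1],1])
def onz(cam,px,z):
    o,d=ray(cam,px);return o+d*(z-o[2])/d[2]
def proj(cam,X):
    m=optics.camera_model(cam);K=np.array([[m['fx'],0,m['cx']],[0,m['fy'],m['cy']],[0,0,1]])
    return cv2.projectPoints(np.array(X,float).reshape(-1,1,3),cv2.Rodrigues(np.array(m['R']))[0],np.array(m['t']),K,np.array(m['distortion']))[0][:,0]
E
python3 - <<'E'
from h import *
s=sensors.get_state();print({k:np.round(v,3).tolist() for k,v in s.items()},r.tcp_to_grasp)
for c in ['top','side']:
    im=optics.read_camera(c);cv2.imwrite(f'pics/{c}0.png',im[:,:,::-1])
    for n,z in [('plug_grip',.12),('neck_rim',.08),('plug',.092),('gear_case',0)]:
        for q in optics.tip_of(n,c)[:4]: print(c,n,round(q['p'],2),np.round(q['point'],1),np.round(onz(c,q['point'],z),3))
    for q in optics.cut_out('plug',c)[:4]: print('cut',c,round(q['p'],2),q['bbox'],q['pixels'].sum(),im[q['pixels']].mean(0).round())
E
```

```text
{'clock': 0.0, 'qpos': [-82.707, 24.451, 4.232, 92.053, -1.954, 63.643, -3.846], 'joint_velocities': [0.083, 0.022, -0.037, 0.109, -0.105, 0.12, -0.04], 'joint_efforts': [-0.0, -94.986, 3.76, -46.351, 0.019, 0.011, -0.0], 'ee_pos': [0.184, 0.649, 0.231], 'tcp_rot': [-179.926, 0.006, 164.137], 'force': [0.458, 0.126, 0.56], 'moment': [0.015, -0.011, -0.023], 'grip_force': 0.0, 'grip_width': 0.086} 0.0187
top plug_grip 0.9 [360.3 320.8] [0.351 0.021 0.12 ]
top plug_grip 0.75 [339.  182.7] [0.611 0.077 0.12 ]
top plug_grip 0.7 [316.7 232.9] [0.509 0.112 0.12 ]
top plug_grip 0.65 [299.9 310.6] [0.362 0.132 0.12 ]
top plug 0.87 [336.5 187.9] [0.61  0.081 0.092]
top plug 0.87 [356.9 318.3] [0.358 0.026 0.092]
top plug 0.79 [316.2 237.8] [0.507 0.113 0.092]
top plug 0.68 [301.1 312. ] [0.363 0.131 0.092]
top gear_case 0.82 [322.3 247.4] [0.509 0.102 0.   ]
cut top 0.79 [346.6, 306.5, 372.6, 334.5] 588 [222. 119. 217.]
cut top 0.73 [298.0, 216.3, 338.7, 258.8] 1242 [251. 249.  79.]
cut top 0.69 [284.0, 291.6, 321.5, 331.9] 1176 [ 83. 239. 216.]
cut top 0.57 [323.0, 176.4, 347.9, 200.5] 472 [246. 241.  62.]
side plug_grip 0.86 [414.5 251.1] [0.364 0.106 0.12 ]
side plug_grip 0.83 [268.2 259.5] [0.603 0.173 0.12 ]
side plug_grip 0.61 [330.9 242.4] [0.508 0.112 0.12 ]
side plug_grip 0.6 [408.  289.1] [0.369 0.197 0.12 ]
side neck_rim 0.93 [328.1 257.5] [0.513 0.108 0.08 ]
side plug 0.94 [334.  252.5] [0.503 0.106 0.092]
side plug 0.92 [270.2 260.1] [0.608 0.146 0.092]
side plug 0.91 [415.5 259.9] [0.359 0.098 0.092]
side plug 0.76 [404.  300.6] [0.373 0.197 0.092]
side gear_case 0.8 [336.1 290.2] [ 0.496  0.111 -0.   ]
cut side 0.6 [383.5, 279.0, 426.8, 314.4] 1207 [ 45. 218. 206.]
cut side 0.58 [310.9, 232.5, 352.6, 271.9] 1219 [248. 233.  58.]
cut side 0.57 [256.8, 246.0, 277.8, 275.1] 564 [244. 232.  55.]
```

```bash
python3 - <<'E'
import cv2,numpy as np
t=cv2.imread('pics/top0.png');s=cv2.imread('pics/side0.png')
a=cv2.resize(t[160:350,240:440],(800,760))[:600]
cv2.imwrite('pics/c1.png',cv2.resize(t[140:350,220:500],(800,600),interpolation=cv2.INTER_CUBIC))
E
```

```text
(no output)
```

View pics/top0.png

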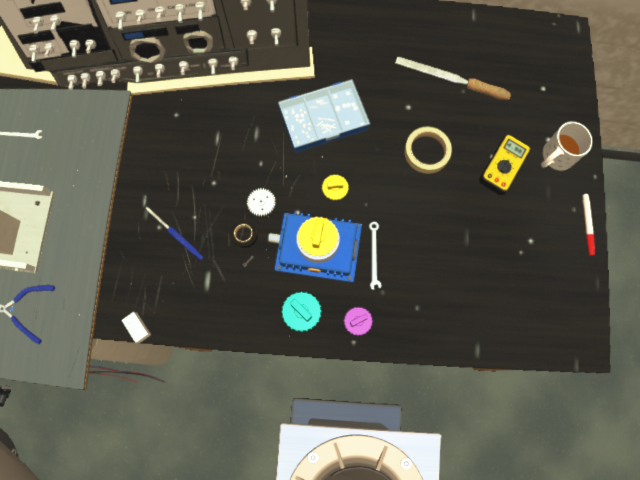

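View pics/side0.png

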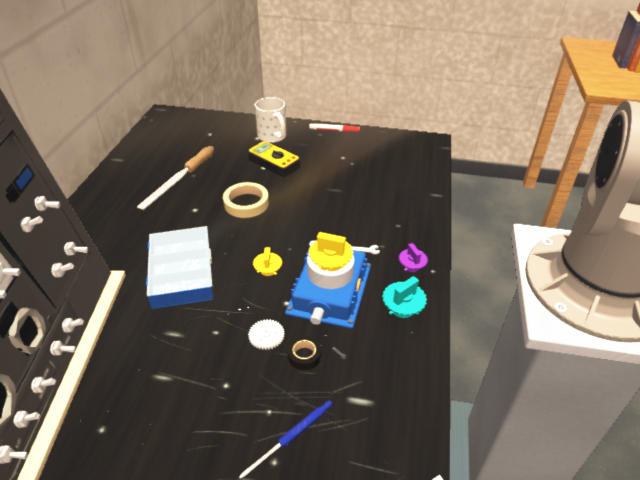

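View pics/c1.png

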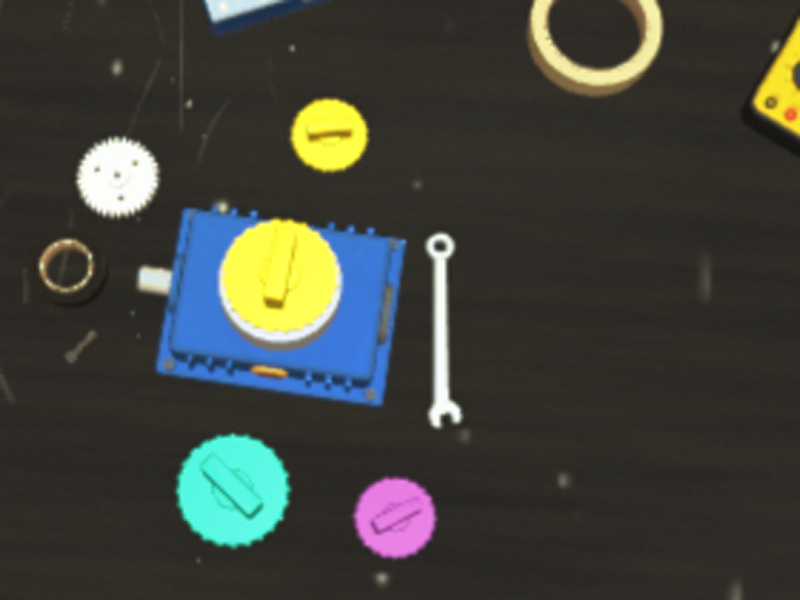

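The candidates in the top view are large yellow (318,237) in the neck, small yellow (336,188), turquoise (301,312) and purple/pink (358,321). The large yellow one is meant: it is the bigger of the two yellow plugs and stands in the blue case's neck, and the crop confirms this at (280,275). Its grip point is about (0.509, 0.112, 0.12) in both views. Next I fit the bar's angle.

```bash
cat > fit.py <<'E'
from h import *
from scipy.optimize import differential_evolution as DE
def fit(files,x0,ang,dxy=.008,da=30,zt=.132,out=None):
    G={}
    for c,f in files.items():
        g=cv2.GaussianBlur(cv2.imread(f).astype(np.float32),(0,0),.7)
        G[c]=np.hypot(cv2.Sobel(g,-1,1,0),cv2.Sobel(g,-1,0,1)).max(2)
    def pts(p):
        a=np.deg2rad(p[2]);u=np.array([np.cos(a),np.sin(a)]);v=np.array([-u[1],u[0]])
        C=[(.024,.007),(-.024,.007),(-.024,-.007),(.024,-.007)]
        L=[]
        for i in range(4):
            for k in np.linspace(0,1,20): 
                q=np.array(C[i])*(1-k)+np.array(C[(i+1)%4])*k
                L.append([*(p[:2]+q[0]*u+q[1]*v),zt])
        return np.array(L)
    def cost(p):
        X=pts(p);s=0
        for c in G:
            q=proj(c,X).astype(np.float32)
            s-=cv2.remap(G[c],q[:,0:1],q[:,1:2],cv2.INTER_LINEAR).mean()
        return s
    b=[(x0[0]-dxy,x0[0]+dxy),(x0[1]-dxy,x0[1]+dxy),(ang-da,ang+da)]
    o=DE(cost,b,seed=1,popsize=15,maxiter=40)
    return o.x,o.fun,pts(o.x)
if __name__=='__main__':
    ims=[]
    for fs in [{'top':'pics/top0.png'},{'side':'pics/side0.png'},{'top':'pics/top0.png','side':'pics/side0.png'}]:
        x,f,P=fit(fs,(.509,.111),-8);print(list(fs),x.round(4),f)
    for c,(u,v) in {'top':(318,238),'side':(331,250)}.items():
        im=cv2.resize(cv2.imread(f'pics/{c}0.png')[v-30:v+30,u-20:u+20],None,fx=10,fy=10,interpolation=cv2.INTER_CUBIC)
        for q in proj(c,P): cv2.circle(im,(int((q[0]-u+20.5)*10),int((q[1]-v+30.5)*10)),1,(0,0,255),-1)
        ims.append(im)
    cv2.imwrite('pics/fit0.png',np.hstack(ims))
E
python3 fit.py
```

```text
['top'] [ 0.511   0.119  18.3782] -214.70401000976562
['side'] [ 0.5082  0.1097 -4.0043] -429.2083435058594
['top', 'side'] [ 0.5088  0.1097 -3.7581] -543.228515625
```

View pics/fit0.png

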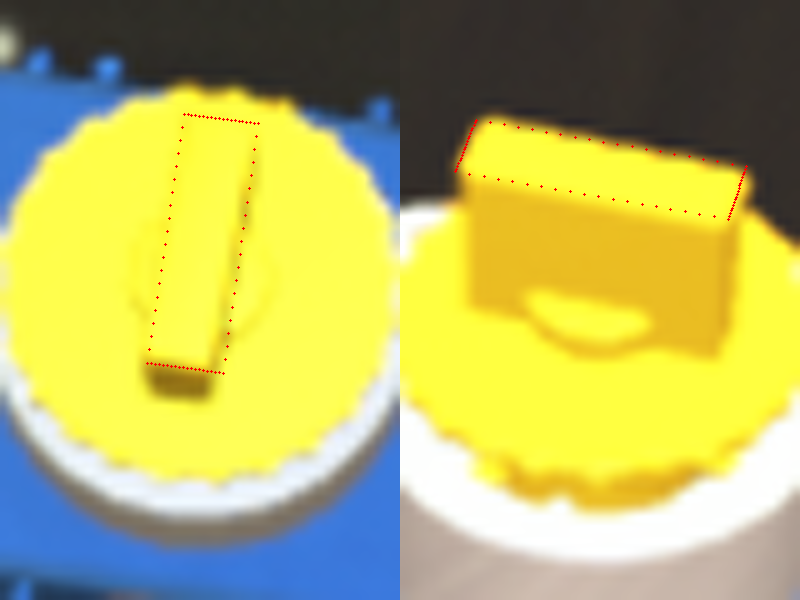

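The fitted outline lies on the bar in both views, so the plug is at about (0.509, 0.110) with a bar angle of about -4°. I'll aim for tool yaw about -4°, which leaves the last joint room for the backward turn. First move is across at height.

>>> {"op": "drive_tool", "data": {"rows": [{"dx": -2.9,"dy": -2.7},{"dx": -5.8,"dy": -5.4},{"dx": -8.7,"dy": -8.1},{"dx": -11.6,"dy": -10.8},{"dx": -14.5,"dy": -13.5}], "grip": 1}}

```text
schema error: expected keys dx, dy, dz, roll
```

>>> {"op": "drive_tool", "data": {"rows": [{"dx": -2.9,"dy": -2.7},{"dx": -5.8,"dy": -5.4},{"dx": -8.7,"dy": -8.1},{"dx": -11.6,"dy": -10.8},{"dx": -14.5,"dy": -13.5}]}}

```text
schema error: expected keys dx, dy, dz, roll
```

>>> {"op": "drive_tool", "data": {"rows": [{"dx": -2.9,"dy": -2.7},{"dx": -5.8,"dy": -5.4},{"dx": -8.7,"dy": -8.1},{"dx": -11.6,"dy": -10.8},{"dx": -14.5,"dy": -13.5}]}}

```text
schema error: expected keys dx, dy, dz, roll
```

```bash
python3 -c "
from h import *
s=sensors.get_state();print({k:np.round(v,3).tolist() for k,v in s.items()})"
```

```text
{'clock': 0.6, 'qpos': [-82.706, 24.411, 4.233, 92.018, -1.953, 63.642, -3.847], 'joint_velocities': [0.011, -0.101, 0.077, -0.08, -0.085, -0.001, 0.015], 'joint_efforts': [-0.003, -94.911, 3.755, -46.374, 0.019, 0.003, 0.0], 'ee_pos': [0.184, 0.649, 0.231], 'tcp_rot': [179.999, -0.002, 164.135], 'force': [-0.03, -0.148, -0.059], 'moment': [-0.024, 0.014, -0.037], 'grip_force': 0.0, 'grip_width': 0.085}
```

All four keys are needed in every row.

>>> {"op": "drive_tool", "data": {"rows": [{"dx": -2.9,"dy": -2.7,"dz": 0,"roll": 0},{"dx": -5.8,"dy": -5.4,"dz": 0,"roll": 0},{"dx": -8.7,"dy": -8.1,"dz": 0,"roll": 0},{"dx": -11.6,"dy": -10.8,"dz": 0,"roll": 0},{"dx": -14.5,"dy": -13.5,"dz": 0,"roll": 0}], "grip": 1}}

```text
clock: 1.02
ee_pos: [0.2877, 0.4781, 0.2314]
tcp_rot: [180.0, -0.0, 164.1]
force: [0.1, 1.3, 0.0]
grip_width: 0.0852
grip_force: 0.0
```

>>> {"op": "drive_tool", "data": {"rows": [{"dx": -2.9,"dy": -2.7,"dz": 0,"roll": 0},{"dx": -5.8,"dy": -5.4,"dz": 0,"roll": 0},{"dx": -8.7,"dy": -8.1,"dz": 0,"roll": 0},{"dx": -11.6,"dy": -10.8,"dz": 0,"roll": 0},{"dx": -14.5,"dy": -13.5,"dz": 0,"roll": 0}]}}

```text
clock: 1.43
ee_pos: [0.3903, 0.3085, 0.2316]
tcp_rot: [180.0, 0.0, 164.1]
force: [0.6, 0.0, 0.0]
grip_width: 0.0853
grip_force: 0.0
```

>>> {"op": "drive_tool", "data": {"rows": [{"dx": -2.9,"dy": -2.7,"dz": 0,"roll": 0},{"dx": -5.8,"dy": -5.4,"dz": 0,"roll": 0},{"dx": -8.7,"dy": -8.1,"dz": 0,"roll": 0},{"dx": -11.6,"dy": -10.8,"dz": 0,"roll": 0},{"dx": -14.5,"dy": -13.5,"dz": 0,"roll": 0}]}}

```text
clock: 1.85
ee_pos: [0.4929, 0.139, 0.2317]
tcp_rot: [180.0, 0.0, 164.1]
force: [1.8, 1.0, 0.2]
grip_width: 0.0854
grip_force: 0.0
```

```bash
python3 -c "
from h import *
s=sensors.get_state();print({k:np.round(v,3).tolist() for k,v in s.items()})"
```

```text
{'clock': 1.85, 'qpos': [-43.437, 9.165, 23.017, 113.739, -4.24, 57.84, 55.715], 'joint_velocities': [37.825, 12.676, 20.668, -12.28, -8.934, 1.747, 62.236], 'joint_efforts': [-7.647, -62.082, 2.276, -40.473, 0.734, 0.165, -3.672], 'ee_pos': [0.493, 0.139, 0.232], 'tcp_rot': [179.958, 0.026, 164.141], 'force': [1.845, 1.046, 0.169], 'moment': [0.056, -0.046, -0.017], 'grip_force': 0.0, 'grip_width': 0.085}
```

>>> {"op": "drive_tool", "data": {"rows": [{"dx": 0,"dy": 0,"dz": 0,"roll": 0.12},{"dx": 0,"dy": 0,"dz": 0,"roll": 0.24},{"dx": 0,"dy": 0,"dz": 0,"roll": 0.36},{"dx": 0,"dy": 0,"dz": 0,"roll": 0.48},{"dx": 0,"dy": 0,"dz": 0,"roll": 0.6}]}}

```text
clock: 2.27
ee_pos: [0.4923, 0.1407, 0.2314]
tcp_rot: [180.0, -0.0, 129.4]
force: [0.6, -0.1, -0.3]
grip_width: 0.0856
grip_force: 0.0
```

>>> {"op": "drive_tool", "data": {"rows": [{"dx": 0,"dy": 0,"dz": 0,"roll": 0.12},{"dx": 0,"dy": 0,"dz": 0,"roll": 0.24},{"dx": 0,"dy": 0,"dz": 0,"roll": 0.36},{"dx": 0,"dy": 0,"dz": 0,"roll": 0.48},{"dx": 0,"dy": 0,"dz": 0,"roll": 0.6}]}}

```text
clock: 2.68
ee_pos: [0.4922, 0.1408, 0.2315]
tcp_rot: [180.0, -0.0, 95.0]
force: [-0.1, -0.1, -0.5]
grip_width: 0.0857
grip_force: 0.0
```

>>> {"op": "drive_tool", "data": {"rows": [{"dx": 0,"dy": 0,"dz": 0,"roll": 0.12},{"dx": 0,"dy": 0,"dz": 0,"roll": 0.24},{"dx": 0,"dy": 0,"dz": 0,"roll": 0.36},{"dx": 0,"dy": 0,"dz": 0,"roll": 0.48},{"dx": 0,"dy": 0,"dz": 0,"roll": 0.6}]}}

```text
clock: 3.1
ee_pos: [0.4922, 0.1408, 0.2315]
tcp_rot: [180.0, -0.0, 60.7]
force: [-0.8, -0.0, -0.1]
grip_width: 0.0853
grip_force: 0.0
```

>>> {"op": "drive_tool", "data": {"rows": [{"dx": 0,"dy": 0,"dz": 0,"roll": 0.12},{"dx": 0,"dy": 0,"dz": 0,"roll": 0.24},{"dx": 0,"dy": 0,"dz": 0,"roll": 0.36},{"dx": 0,"dy": 0,"dz": 0,"roll": 0.48},{"dx": 0,"dy": 0,"dz": 0,"roll": 0.6}]}}

```text
clock: 3.52
ee_pos: [0.4922, 0.1408, 0.2314]
tcp_rot: [-180.0, -0.0, 26.3]
force: [-0.1, -0.7, 0.0]
grip_width: 0.0854
grip_force: 0.0
```

>>> {"op": "drive_tool", "data": {"rows": [{"dx": 0,"dy": 0,"dz": 0,"roll": 0.12},{"dx": 0,"dy": 0,"dz": 0,"roll": 0.24},{"dx": 0,"dy": 0,"dz": 0,"roll": 0.36},{"dx": 0,"dy": 0,"dz": 0,"roll": 0.48},{"dx": 0,"dy": 0,"dz": 0,"roll": 0.53}]}}

```text
clock: 3.93
ee_pos: [0.4922, 0.1409, 0.2314]
tcp_rot: [-180.0, -0.0, -4.2]
force: [1.2, -0.1, -0.4]
grip_width: 0.0853
grip_force: 0.0
```

```bash
python3 -c "
from h import *
s=sensors.get_state();print({k:np.round(v,3).tolist() for k,v in s.items()})"
```

```text
{'clock': 3.933, 'qpos': [-63.08, 11.11, 45.845, 114.633, -9.401, 57.917, -106.908], 'joint_velocities': [-4.424, 0.814, 5.197, 0.185, -1.526, 0.132, -26.268], 'joint_efforts': [0.659, -47.268, 6.968, -43.332, 0.007, 0.0, -0.503], 'ee_pos': [0.492, 0.141, 0.231], 'tcp_rot': [-179.988, -0.006, -4.156], 'force': [1.181, -0.081, -0.402], 'moment': [-0.023, 0.025, 0.005], 'grip_force': 0.0, 'grip_width': 0.085}
```

>>> {"op": "drive_tool", "data": {"rows": [{"dx": 1.0,"dy": 1.5,"dz": 1.5,"roll": 0},{"dx": 1.9,"dy": 2.9,"dz": 3.0,"roll": 0},{"dx": 1.9,"dy": 2.9,"dz": 5.0,"roll": 0},{"dx": 1.9,"dy": 2.9,"dz": 6.5,"roll": 0},{"dx": 1.9,"dy": 2.9,"dz": 6.5,"roll": 0}]}}

```text
clock: 4.35
ee_pos: [0.508, 0.1101, 0.1641]
tcp_rot: [179.9, 0.2, -3.8]
force: [-0.8, -0.2, -0.3]
grip_width: 0.0857
grip_force: 0.0
```

```bash
python3 - <<'E'
from h import *
s=sensors.get_state();print(s['ee_pos'],s['tcp_rot'],s['force'])
o=[]
for c in ['top','side']:
    im=optics.read_camera(c)[:,:,::-1].copy();cv2.imwrite(f'pics/{c}1.png',im)
    u,v=proj(c,[.509,.11,.13])[0].astype(int)
    o.append(cv2.resize(im[v-60:v+60,u-40:u+40],(400,600)))
cv2.imwrite('pics/near1.png',np.hstack(o))
E
```

```text
[0.50803487 0.11005368 0.16409301] [ 1.79884715e+02  1.63869937e-01 -3.76326627e+00] [-0.76832687 -0.17250232 -0.31628516]
```

View pics/near1.png

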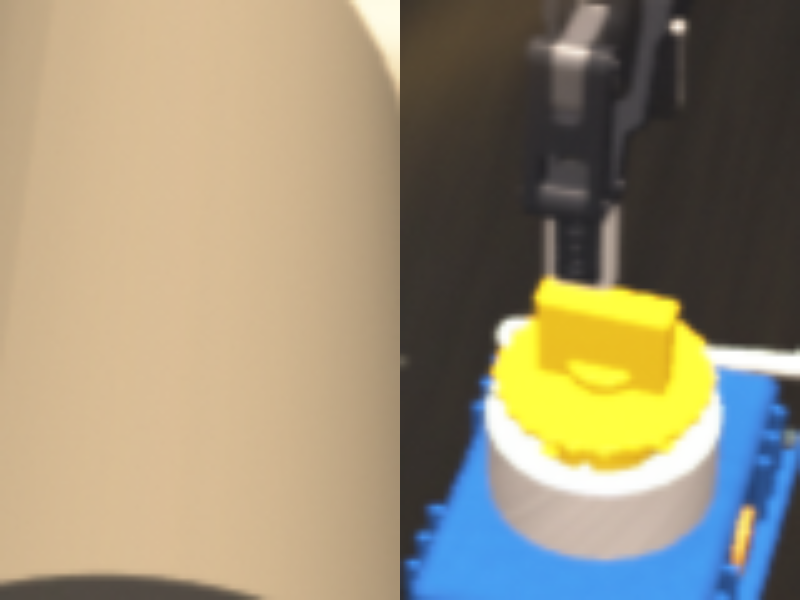

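```bash
python3 - <<'E'
from h import *
u,v=proj('side',[.509,.11,.13])[0].astype(int)
P=proj('side',[[.508,.155,.177],[.508,.065,.177],[.508,.11,.164],[.509,.11,.132]])
print((P-[u-40,v-60])*5+[400,0])
E
```

```text
[[584.07826789 284.23707958]
 [629.72370567 115.33244682]
 [607.01064373 226.55425221]
 [602.3171366  297.62623556]]
```

The side view shows the near fingertip at (582,285), where the calculation puts it, with the bar centred between the fingers. The top view is hidden by the arm. Descend and close softly.

>>> {"op": "drive_tool", "data": {"rows": [{"dx": 0,"dy": 0,"dz": 2.0,"roll": 0},{"dx": 0,"dy": 0,"dz": 4.0,"roll": 0},{"dx": 0,"dy": 0,"dz": 5.0,"roll": 0},{"dx": 0,"dy": 0,"dz": 5.8,"roll": 0},{"dx": 0,"dy": 0,"dz": 5.9,"roll": 0}]}}

```text
clock: 4.87
ee_pos: [0.5091, 0.1107, 0.107]
tcp_rot: [180.0, 0.0, -3.7]
force: [-0.2, -0.7, -0.7]
grip_width: 0.0855
grip_force: 0.0
```

>>> {"op": "drive_tool", "data": {"rows": [{"dx": 0,"dy": 0,"dz": 0,"roll": 0},{"dx": 0,"dy": 0,"dz": 0,"roll": 0},{"dx": 0,"dy": 0,"dz": 0,"roll": 0},{"dx": 0,"dy": 0,"dz": 0,"roll": 0},{"dx": 0,"dy": 0,"dz": 0,"roll": 0}], "grip": 0.25, "newtons": 25}}

```text
clock: 5.28
ee_pos: [0.5095, 0.1108, 0.1078]
tcp_rot: [-180.0, -0.0, -3.7]
force: [-0.1, -1.2, -0.4]
grip_width: 0.0254
grip_force: 0.0
```

>>> {"op": "drive_tool", "data": {"rows": [{"dx": 0,"dy": 0,"dz": 0.2,"roll": 0},{"dx": 0,"dy": 0,"dz": 0.4,"roll": 0},{"dx": 0,"dy": 0,"dz": 0.4,"roll": 0},{"dx": 0,"dy": 0,"dz": 0.4,"roll": 0},{"dx": 0,"dy": 0,"dz": 0.4,"roll": 0}]}}

```text
clock: 5.7
ee_pos: [0.5093, 0.1105, 0.1033]
tcp_rot: [180.0, 0.0, -3.7]
force: [-0.4, 0.5, 0.2]
grip_width: 0.0214
grip_force: 0.0
```

>>> {"op": "drive_tool", "data": {"rows": [{"dx": 0,"dy": 0,"dz": 0,"roll": 0},{"dx": 0,"dy": 0,"dz": 0,"roll": 0},{"dx": 0,"dy": 0,"dz": 0,"roll": 0},{"dx": 0,"dy": 0,"dz": 0,"roll": 0},{"dx": 0,"dy": 0,"dz": 0,"roll": 0}], "grip": 0.1, "newtons": 25}}

```text
clock: 6.12
ee_pos: [0.5093, 0.1106, 0.1033]
tcp_rot: [180.0, 0.0, -3.7]
force: [-0.6, -0.4, 0.9]
grip_width: 0.0136
grip_force: 29.2
```

```bash
python3 -c "
from h import *
s=sensors.get_state();print({k:np.round(v,3).tolist() for k,v in s.items()})"
```

```text
{'clock': 6.117, 'qpos': [-51.608, 23.814, 39.977, 119.938, -22.114, 43.556, -91.454], 'joint_velocities': [-0.04, 0.082, -0.073, -0.034, -0.117, -0.18, 0.082], 'joint_efforts': [-0.107, -65.488, 13.073, -32.961, -0.03, -0.101, 0.018], 'ee_pos': [0.509, 0.111, 0.103], 'tcp_rot': [179.999, 0.0, -3.744], 'force': [-0.563, -0.379, 0.945], 'moment': [-0.07, 0.048, 0.011], 'grip_force': 29.233, 'grip_width': 0.014}
```

The grip is good: 13.6 mm wide, with little side force. Press lightly to find how stiff the arm is.

>>> {"op": "drive_tool", "data": {"rows": [{"dx": 0,"dy": 0,"dz": 0.03,"roll": 0},{"dx": 0,"dy": 0,"dz": 0.06,"roll": 0},{"dx": 0,"dy": 0,"dz": 0.1,"roll": 0},{"dx": 0,"dy": 0,"dz": 0.1,"roll": 0},{"dx": 0,"dy": 0,"dz": 0.1,"roll": 0}]}}

```text
clock: 6.53
ee_pos: [0.5095, 0.1106, 0.1031]
tcp_rot: [-179.9, -0.0, -3.8]
force: [-7.1, -1.9, 22.4]
grip_width: 0.0134
grip_force: 32.5
```

>>> {"op": "drive_tool", "data": {"rows": [{"dx": 0,"dy": 0,"dz": -0.04,"roll": 0},{"dx": 0,"dy": 0,"dz": -0.07,"roll": 0},{"dx": 0,"dy": 0,"dz": -0.07,"roll": 0},{"dx": 0,"dy": 0,"dz": -0.07,"roll": 0},{"dx": 0,"dy": 0,"dz": -0.07,"roll": 0}]}}

```text
clock: 6.95
ee_pos: [0.5094, 0.1106, 0.1033]
tcp_rot: [-180.0, -0.0, -3.7]
force: [-1.7, -0.8, 8.9]
grip_width: 0.0135
grip_force: 30.3
```

>>> {"op": "drive_tool", "data": {"rows": [{"dx": 0,"dy": 0,"dz": 0,"roll": -0.02},{"dx": 0,"dy": 0,"dz": 0,"roll": -0.04},{"dx": 0,"dy": 0,"dz": 0,"roll": -0.06},{"dx": 0,"dy": 0,"dz": 0,"roll": -0.08},{"dx": 0,"dy": 0,"dz": 0,"roll": -0.08}]}}

```text
clock: 7.37
ee_pos: [0.5097, 0.1107, 0.1033]
tcp_rot: [-180.0, -0.0, 0.9]
force: [0.1, 0.3, 6.0]
grip_width: 0.0132
grip_force: 29.9
```

>>> {"op": "drive_tool", "data": {"rows": [{"dx": 0,"dy": 0,"dz": 0,"roll": -0.02},{"dx": 0,"dy": 0,"dz": 0,"roll": -0.04},{"dx": 0,"dy": 0,"dz": 0,"roll": -0.06},{"dx": 0,"dy": 0,"dz": 0,"roll": -0.07},{"dx": 0,"dy": 0,"dz": 0,"roll": -0.07}]}}

```text
clock: 7.78
ee_pos: [0.5097, 0.1106, 0.1032]
tcp_rot: [-180.0, -0.0, 4.9]
force: [0.7, -0.6, 6.1]
grip_width: 0.0135
grip_force: 29.9
```

>>> {"op": "drive_tool", "data": {"rows": [{"dx": 0,"dy": 0,"dz": 0,"roll": -0.02},{"dx": 0,"dy": 0,"dz": 0,"roll": -0.04},{"dx": 0,"dy": 0,"dz": 0,"roll": -0.06},{"dx": 0,"dy": 0,"dz": 0,"roll": -0.07},{"dx": 0,"dy": 0,"dz": 0,"roll": -0.07}]}}

```text
clock: 8.2
ee_pos: [0.5095, 0.1106, 0.1031]
tcp_rot: [-180.0, -0.0, 8.9]
force: [0.8, -0.4, 4.4]
grip_width: 0.0134
grip_force: 29.7
```

>>> {"op": "drive_tool", "data": {"rows": [{"dx": 0,"dy": 0,"dz": 0,"roll": -0.02},{"dx": 0,"dy": 0,"dz": 0,"roll": -0.04},{"dx": 0,"dy": 0,"dz": 0,"roll": -0.06},{"dx": 0,"dy": 0,"dz": 0,"roll": -0.07},{"dx": 0,"dy": 0,"dz": 0,"roll": -0.07}]}}

```text
clock: 8.62
ee_pos: [0.509, 0.1106, 0.1028]
tcp_rot: [180.0, 0.0, 12.9]
force: [-0.2, 0.3, -1.2]
grip_width: 0.0137
grip_force: 28.9
```

>>> {"op": "drive_tool", "data": {"rows": [{"dx": 0,"dy": 0,"dz": 0.01,"roll": -0.02},{"dx": 0,"dy": 0,"dz": 0.01,"roll": -0.04},{"dx": 0,"dy": 0,"dz": 0.01,"roll": -0.06},{"dx": 0,"dy": 0,"dz": 0.01,"roll": -0.07},{"dx": 0,"dy": 0,"dz": 0.01,"roll": -0.07}]}}

```text
clock: 9.03
ee_pos: [0.5093, 0.1106, 0.1029]
tcp_rot: [-180.0, 0.0, 16.9]
force: [-1.0, 0.7, -2.8]
grip_width: 0.0136
grip_force: 28.9
```

The force fell to about -1 N (hanging weight) near yaw 13°, so the drop has been reached. Lower it in steps.

>>> {"op": "drive_tool", "data": {"rows": [{"dx": 0,"dy": 0,"dz": 0.03,"roll": 0.02},{"dx": 0,"dy": 0,"dz": 0.06,"roll": 0.04},{"dx": 0,"dy": 0,"dz": 0.09,"roll": 0.04},{"dx": 0,"dy": 0,"dz": 0.12,"roll": 0.04},{"dx": 0,"dy": 0,"dz": 0.12,"roll": 0.04}]}}

```text
clock: 9.45
ee_pos: [0.5092, 0.1106, 0.1016]
tcp_rot: [180.0, 0.0, 14.6]
force: [-0.3, -0.4, -1.6]
grip_width: 0.0139
grip_force: 28.9
```

>>> {"op": "drive_tool", "data": {"rows": [{"dx": 0,"dy": 0,"dz": 0.06,"roll": 0},{"dx": 0,"dy": 0,"dz": 0.12,"roll": 0},{"dx": 0,"dy": 0,"dz": 0.18,"roll": 0},{"dx": 0,"dy": 0,"dz": 0.24,"roll": 0},{"dx": 0,"dy": 0,"dz": 0.3,"roll": 0}]}}

```text
clock: 9.87
ee_pos: [0.5092, 0.1106, 0.0986]
tcp_rot: [180.0, 0.0, 14.6]
force: [-0.3, 0.4, -1.7]
grip_width: 0.0135
grip_force: 28.9
```

>>> {"op": "drive_tool", "data": {"rows": [{"dx": 0,"dy": 0,"dz": 0.04,"roll": 0},{"dx": 0,"dy": 0,"dz": 0.08,"roll": 0},{"dx": 0,"dy": 0,"dz": 0.12,"roll": 0},{"dx": 0,"dy": 0,"dz": 0.15,"roll": 0},{"dx": 0,"dy": 0,"dz": 0.15,"roll": 0}]}}

```text
clock: 10.28
ee_pos: [0.5093, 0.1106, 0.0972]
tcp_rot: [180.0, 0.0, 14.6]
force: [-0.2, -0.3, -0.8]
grip_width: 0.0134
grip_force: 28.9
```

>>> {"op": "drive_tool", "data": {"rows": [{"dx": 0,"dy": 0,"dz": 0.02,"roll": 0},{"dx": 0,"dy": 0,"dz": 0.04,"roll": 0},{"dx": 0,"dy": 0,"dz": 0.06,"roll": 0},{"dx": 0,"dy": 0,"dz": 0.08,"roll": 0},{"dx": 0,"dy": 0,"dz": 0.08,"roll": 0}]}}

```text
clock: 10.7
ee_pos: [0.5093, 0.1106, 0.0964]
tcp_rot: [180.0, 0.0, 14.6]
force: [-0.3, -0.8, -1.0]
grip_width: 0.0137
grip_force: 28.9
```

>>> {"op": "drive_tool", "data": {"rows": [{"dx": 0,"dy": 0,"dz": 0.02,"roll": 0},{"dx": 0,"dy": 0,"dz": 0.04,"roll": 0},{"dx": 0,"dy": 0,"dz": 0.04,"roll": 0},{"dx": 0,"dy": 0,"dz": 0.04,"roll": 0},{"dx": 0,"dy": 0,"dz": 0.04,"roll": 0}]}}

```text
clock: 11.12
ee_pos: [0.5093, 0.1106, 0.0963]
tcp_rot: [-180.0, -0.0, 14.6]
force: [-2.2, -0.5, 6.1]
grip_width: 0.0136
grip_force: 30.1
```

It settled 7.0 mm lower, with contact at 6 N. Now screw forward, watching the force.

>>> {"op": "drive_tool", "data": {"rows": [{"dx": 0,"dy": 0,"dz": 0,"roll": 0.02},{"dx": 0,"dy": 0,"dz": 0,"roll": 0.04},{"dx": 0,"dy": 0,"dz": 0,"roll": 0.06},{"dx": 0,"dy": 0,"dz": 0,"roll": 0.08},{"dx": 0,"dy": 0,"dz": 0,"roll": 0.08}]}}

```text
clock: 11.53
ee_pos: [0.5096, 0.1107, 0.0963]
tcp_rot: [-180.0, -0.0, 9.9]
force: [0.1, -0.5, 7.1]
grip_width: 0.0135
grip_force: 30.0
```

>>> {"op": "drive_tool", "data": {"rows": [{"dx": 0,"dy": 0,"dz": 0,"roll": 0.02},{"dx": 0,"dy": 0,"dz": 0,"roll": 0.04},{"dx": 0,"dy": 0,"dz": 0,"roll": 0.06},{"dx": 0,"dy": 0,"dz": 0,"roll": 0.08},{"dx": 0,"dy": 0,"dz": 0,"roll": 0.08}]}}

```text
clock: 11.95
ee_pos: [0.5097, 0.1107, 0.0962]
tcp_rot: [-180.0, -0.0, 5.3]
force: [-0.3, -0.0, 5.1]
grip_width: 0.0135
grip_force: 29.9
```

>>> {"op": "drive_tool", "data": {"rows": [{"dx": 0,"dy": 0,"dz": 0.005,"roll": 0.02},{"dx": 0,"dy": 0,"dz": 0.01,"roll": 0.04},{"dx": 0,"dy": 0,"dz": 0.015,"roll": 0.06},{"dx": 0,"dy": 0,"dz": 0.02,"roll": 0.08},{"dx": 0,"dy": 0,"dz": 0.02,"roll": 0.08}]}}

```text
clock: 12.37
ee_pos: [0.5098, 0.1107, 0.0961]
tcp_rot: [-180.0, -0.1, 0.7]
force: [1.2, 0.2, 5.6]
grip_width: 0.0138
grip_force: 30.0
```

>>> {"op": "drive_tool", "data": {"rows": [{"dx": 0,"dy": 0,"dz": 0.01,"roll": 0.02},{"dx": 0,"dy": 0,"dz": 0.02,"roll": 0.04},{"dx": 0,"dy": 0,"dz": 0.03,"roll": 0.06},{"dx": 0,"dy": 0,"dz": 0.04,"roll": 0.08},{"dx": 0,"dy": 0,"dz": 0.04,"roll": 0.08}]}}

```text
clock: 12.78
ee_pos: [0.5095, 0.1106, 0.0955]
tcp_rot: [180.0, -0.0, -3.9]
force: [0.6, -0.5, 6.2]
grip_width: 0.0133
grip_force: 30.0
```

Sinking along the thread at about 6 N. Continue at 1 mm per 10°.

>>> {"op": "drive_tool", "data": {"rows": [{"dx": 0,"dy": 0,"dz": 0.01,"roll": 0.02},{"dx": 0,"dy": 0,"dz": 0.02,"roll": 0.04},{"dx": 0,"dy": 0,"dz": 0.03,"roll": 0.06},{"dx": 0,"dy": 0,"dz": 0.045,"roll": 0.08},{"dx": 0,"dy": 0,"dz": 0.045,"roll": 0.08}]}}

```text
clock: 13.2
ee_pos: [0.5094, 0.1106, 0.095]
tcp_rot: [180.0, -0.0, -8.5]
force: [-0.2, -1.1, 7.5]
grip_width: 0.0137
grip_force: 30.1
```

>>> {"op": "drive_tool", "data": {"rows": [{"dx": 0,"dy": 0,"dz": 0.01,"roll": 0.02},{"dx": 0,"dy": 0,"dz": 0.02,"roll": 0.04},{"dx": 0,"dy": 0,"dz": 0.03,"roll": 0.06},{"dx": 0,"dy": 0,"dz": 0.045,"roll": 0.08},{"dx": 0,"dy": 0,"dz": 0.045,"roll": 0.08}]}}

```text
clock: 13.62
ee_pos: [0.5093, 0.1103, 0.0946]
tcp_rot: [180.0, 0.0, -13.1]
force: [-0.0, -1.3, 7.7]
grip_width: 0.0135
grip_force: 30.3
```

>>> {"op": "drive_tool", "data": {"rows": [{"dx": 0,"dy": 0,"dz": 0.01,"roll": 0.02},{"dx": 0,"dy": 0,"dz": 0.02,"roll": 0.04},{"dx": 0,"dy": 0,"dz": 0.03,"roll": 0.06},{"dx": 0,"dy": 0,"dz": 0.04,"roll": 0.08},{"dx": 0,"dy": 0,"dz": 0.04,"roll": 0.08}]}}

```text
clock: 14.03
ee_pos: [0.5093, 0.1105, 0.0941]
tcp_rot: [180.0, 0.0, -17.6]
force: [-0.6, -0.9, 7.3]
grip_width: 0.0139
grip_force: 30.0
```

>>> {"op": "drive_tool", "data": {"rows": [{"dx": 0,"dy": 0,"dz": 0.01,"roll": 0.02},{"dx": 0,"dy": 0,"dz": 0.02,"roll": 0.04},{"dx": 0,"dy": 0,"dz": 0.03,"roll": 0.06},{"dx": 0,"dy": 0,"dz": 0.045,"roll": 0.08},{"dx": 0,"dy": 0,"dz": 0.045,"roll": 0.08}]}}

```text
clock: 14.45
ee_pos: [0.5093, 0.1105, 0.0937]
tcp_rot: [180.0, 0.0, -22.2]
force: [-0.2, -0.6, 7.7]
grip_width: 0.0133
grip_force: 30.2
```

>>> {"op": "drive_tool", "data": {"rows": [{"dx": 0,"dy": 0,"dz": 0.01,"roll": 0.02},{"dx": 0,"dy": 0,"dz": 0.02,"roll": 0.04},{"dx": 0,"dy": 0,"dz": 0.03,"roll": 0.06},{"dx": 0,"dy": 0,"dz": 0.045,"roll": 0.08},{"dx": 0,"dy": 0,"dz": 0.045,"roll": 0.08}]}}

```text
clock: 14.87
ee_pos: [0.5093, 0.1105, 0.0933]
tcp_rot: [180.0, 0.0, -26.8]
force: [-0.2, 0.3, 5.8]
grip_width: 0.0133
grip_force: 29.9
```

>>> {"op": "drive_tool", "data": {"rows": [{"dx": 0,"dy": 0,"dz": 0.01,"roll": 0.02},{"dx": 0,"dy": 0,"dz": 0.02,"roll": 0.04},{"dx": 0,"dy": 0,"dz": 0.03,"roll": 0.06},{"dx": 0,"dy": 0,"dz": 0.045,"roll": 0.08},{"dx": 0,"dy": 0,"dz": 0.045,"roll": 0.08}]}}

```text
clock: 15.28
ee_pos: [0.5092, 0.1104, 0.0928]
tcp_rot: [180.0, 0.0, -31.4]
force: [-1.2, -0.9, 6.9]
grip_width: 0.0136
grip_force: 30.1
```

```bash
python3 -c "
from h import *
s=sensors.get_state();print(s['qpos'],s['moment'],s['force'])"
```

```text
[ -56.19449818   27.2291163    46.60655428  120.54270885  -28.72518846
   43.74508458 -112.73225388] [-0.27954684  0.28785239 -0.00560099] [-1.20889298 -0.87440761  6.94679522]
```

>>> {"op": "drive_tool", "data": {"rows": [{"dx": 0,"dy": 0,"dz": 0.01,"roll": 0.02},{"dx": 0,"dy": 0,"dz": 0.02,"roll": 0.04},{"dx": 0,"dy": 0,"dz": 0.03,"roll": 0.06},{"dx": 0,"dy": 0,"dz": 0.045,"roll": 0.08},{"dx": 0,"dy": 0,"dz": 0.045,"roll": 0.08}]}}

```text
clock: 15.7
ee_pos: [0.5091, 0.1103, 0.0923]
tcp_rot: [180.0, 0.0, -36.0]
force: [-1.2, -2.3, 7.9]
grip_width: 0.0135
grip_force: 30.3
```

>>> {"op": "drive_tool", "data": {"rows": [{"dx": 0,"dy": 0,"dz": 0.01,"roll": 0.02},{"dx": 0,"dy": 0,"dz": 0.02,"roll": 0.04},{"dx": 0,"dy": 0,"dz": 0.03,"roll": 0.06},{"dx": 0,"dy": 0,"dz": 0.045,"roll": 0.08},{"dx": 0,"dy": 0,"dz": 0.045,"roll": 0.08}]}}

```text
clock: 16.12
ee_pos: [0.5092, 0.1104, 0.0919]
tcp_rot: [180.0, -0.0, -40.6]
force: [-0.9, -1.2, 7.1]
grip_width: 0.0132
grip_force: 30.1
```

Home is expected near z = 0.0913, so smaller downward steps now.

>>> {"op": "drive_tool", "data": {"rows": [{"dx": 0,"dy": 0,"dz": 0.01,"roll": 0.02},{"dx": 0,"dy": 0,"dz": 0.02,"roll": 0.04},{"dx": 0,"dy": 0,"dz": 0.03,"roll": 0.06},{"dx": 0,"dy": 0,"dz": 0.04,"roll": 0.08},{"dx": 0,"dy": 0,"dz": 0.04,"roll": 0.08}]}}

```text
clock: 16.53
ee_pos: [0.5092, 0.1105, 0.0915]
tcp_rot: [180.0, -0.0, -45.1]
force: [0.2, 0.3, 5.8]
grip_width: 0.0133
grip_force: 29.9
```

>>> {"op": "drive_tool", "data": {"rows": [{"dx": 0,"dy": 0,"dz": 0.01,"roll": 0.02},{"dx": 0,"dy": 0,"dz": 0.02,"roll": 0.04},{"dx": 0,"dy": 0,"dz": 0.02,"roll": 0.06},{"dx": 0,"dy": 0,"dz": 0.02,"roll": 0.08},{"dx": 0,"dy": 0,"dz": 0.02,"roll": 0.08}]}}

```text
clock: 16.95
ee_pos: [0.5093, 0.1107, 0.0913]
tcp_rot: [180.0, 0.0, -49.7]
force: [-0.7, -0.6, 6.7]
grip_width: 0.0135
grip_force: 30.2
```

>>> {"op": "drive_tool", "data": {"rows": [{"dx": 0,"dy": 0,"dz": 0,"roll": 0.02},{"dx": 0,"dy": 0,"dz": 0,"roll": 0.04},{"dx": 0,"dy": 0,"dz": 0,"roll": 0.06},{"dx": 0,"dy": 0,"dz": 0,"roll": 0.06},{"dx": 0,"dy": 0,"dz": 0,"roll": 0.06}]}}

```text
clock: 17.37
ee_pos: [0.5093, 0.1107, 0.0913]
tcp_rot: [-180.0, -0.0, -53.1]
force: [-0.4, 0.3, 6.3]
grip_width: 0.0135
grip_force: 30.0
```

>>> {"op": "drive_tool", "data": {"rows": [{"dx": 0,"dy": 0,"dz": 0,"roll": 0},{"dx": 0,"dy": 0,"dz": 0,"roll": 0},{"dx": 0,"dy": 0,"dz": 0,"roll": 0},{"dx": 0,"dy": 0,"dz": 0,"roll": 0},{"dx": 0,"dy": 0,"dz": 0,"roll": 0}]}}

```text
clock: 17.78
ee_pos: [0.5093, 0.1107, 0.0913]
tcp_rot: [-180.0, 0.0, -53.1]
force: [0.9, 0.2, 5.6]
grip_width: 0.0136
grip_force: 29.9
```

The force stays the same with no further sink over 3.4°, so the flange is home, 5.0 mm below the drop height. Release and lift away.

>>> {"op": "drive_tool", "data": {"rows": [{"dx": 0,"dy": 0,"dz": -0.02,"roll": 0},{"dx": 0,"dy": 0,"dz": -0.02,"roll": 0},{"dx": 0,"dy": 0,"dz": -0.02,"roll": 0},{"dx": 0,"dy": 0,"dz": -0.02,"roll": 0},{"dx": 0,"dy": 0,"dz": -0.02,"roll": 0}]}}

```text
clock: 18.2
ee_pos: [0.5091, 0.1106, 0.0914]
tcp_rot: [180.0, 0.0, -53.0]
force: [0.0, 0.9, -0.8]
grip_width: 0.014
grip_force: 29.1
```

>>> {"op": "drive_tool", "data": {"rows": [{"dx": 0,"dy": 0,"dz": 0,"roll": 0},{"dx": 0,"dy": 0,"dz": 0,"roll": 0},{"dx": 0,"dy": 0,"dz": 0,"roll": 0},{"dx": 0,"dy": 0,"dz": 0,"roll": 0},{"dx": 0,"dy": 0,"dz": 0,"roll": 0}], "grip": 0.6}}

```text
clock: 18.62
ee_pos: [0.5092, 0.1106, 0.0914]
tcp_rot: [180.0, 0.0, -53.0]
force: [-0.5, -0.1, -0.4]
grip_width: 0.0512
grip_force: 0.0
```

>>> {"op": "drive_tool", "data": {"rows": [{"dx": 0,"dy": 0,"dz": -1,"roll": 0},{"dx": 0,"dy": 0,"dz": -3,"roll": 0},{"dx": 0,"dy": 0,"dz": -6,"roll": 0},{"dx": 0,"dy": 0,"dz": -9,"roll": 0},{"dx": 0,"dy": 0,"dz": -10,"roll": 0}]}}

```text
clock: 19.03
ee_pos: [0.5106, 0.1101, 0.1952]
tcp_rot: [-179.8, -0.0, -53.1]
force: [-0.1, 0.7, 0.9]
grip_width: 0.0508
grip_force: 0.0
```

```bash
python3 - <<'E'
from h import *
im=optics.read_camera('side')[:,:,::-1].copy()
u,v=proj('side',[.509,.11,.1])[0].astype(int)
cv2.imwrite('pics/end.png',cv2.resize(im[v-60:v+60,u-80:u+80],(800,600)))
E
```

```text
(no output)
```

View pics/end.png

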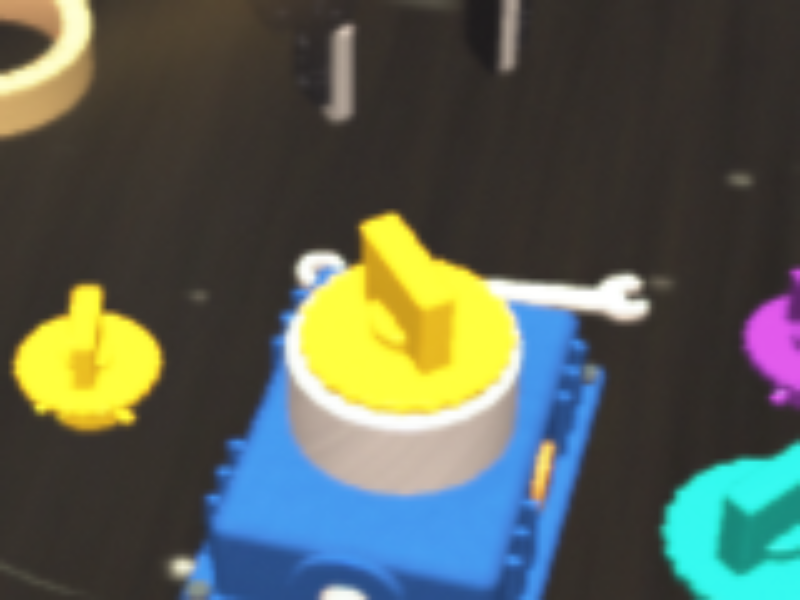

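The plug sits flat and centred on the neck at (410,340), the gripper is clear above it, and the spanner has not moved. Handing in.

```bash
python3 -c "
from h import *
print(hand_in())"
```

```text
the job is handed in; nothing more can be done
None
```

The yellow plug was turned back about 15° to the drop, settled 7 mm lower, screwed forward until its flange sat home (5 mm further down), and released; the job is handed in, but no verdict came back.

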